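Snap the folding bottle stand open and display a half bottle

ROBOT

A 6-joint arm with a two-finger parallel gripper is mounted at the origin on a cart in front of the work surface, level with it; the furniture and walls round the work are solid. World frame = base frame: x ahead of the robot, y to its left, z up, the work surface at z = 0. Lengths are in m, angles in rad, forces in N, time in s.
With the tool pointing down it reaches from about 0.425 to 0.95 m from the base axis. Payload 3.5 kg.
Tool frame: the origin (TCP) lies midway between the tips of the shut fingers; the grasp point (between the pads) lies grasp_offset behind it (grasp_offset is the distance from the TCP to the grasp point, in m); z points along the fingers, y is the direction in which the jaws open and shut (so a half turn about z gives the same grasp; the last joint's range is limited). The gripper opens to 85 mm and grips with 20 to 120 N. Pads are 22 mm wide; open, the fingers measure 114 mm over their backs; the gripper's body (76 mm by 85 mm) begins 54 mm behind the grasp point. The pads swing forward as they close: fully open they stand 13 mm farther back than shut.
Start: joints at [1.052, 0.286, 1.577, -0, 1.279, -0.15], TCP at [0.243, 0.63, 0.231] pointing down, gripper open.
Joint ranges: [-2.77, 2.77], [-0.9, 2.22], [0.21, 2.48], [-1.53, 4.67], [0.24, 2.81], [-2.84, 2.84]. Speed limits (rad/s): [2.79, 2.79, 3.14, 3.14, 3.14, 3.14].

INTERFACE

Orientations are given as a unit quaternion [x, y, z, w].
In Python, from plant import * gives the robot as it stands.
- The arm moves only by the tool jog_arm, never from a script. Its argument "targets" is text: rows parted by semicolons, each of 7 numbers parted by spaces: the shift along the world's x, y, z in mm, then the turn, a rotation vector about the world's x, y, z in degrees, then the gripper's target within -1 to 1 (fully open at 1, half-way at 0, shut at -1). A call has 1 to 10 rows; each row shifts and turns the pose as measured when the row begins; what a row does not reach is not made up. A row lasts 1/12 s, in which the tool goes at most 41.7 mm and 7.16 degrees, less where a joint would pass 70% of its speed; a pose out of reach is approached as far as the arm can. A call with a gripper value outside its range is refused whole. The fingers move at their own pace and stop on an object; "force" is the grip in N (left out, the last holds). Time passes only in rows, so rows that do not move let the fingers close. It gives the time, the measured TCP pose, the force and the opening at its end, in the units of the state.
- get_state(): the state, without advancing time (a new reading comes with each control period).
- read_camera(name): name is "side" or "top"; returns a dict with "pixels" (480x640x3 uint8, blue, green, red), "mtx" (3x3 intrinsics, pixels), "world_from_camera" (4x4, takes a point from camera to world coordinates). Camera axes: x right, y up, looking along -z (the intrinsics and any distortion apply to the point x, -y, -z); pixel columns grow to the right and rows downward; lengths in m; the calibration is good to about 2 mm. A picture is of the moment at which its call begins. There is no depth.
- sign_off(): hands the job in, once; it reports no verdict.
Trained networks look in a picture, given as the dict that the camera call returned (one of the last four; its "shot" number tells which), for a name from the list of things; names that differ only in an ending like _2 or _b are one class to them, and where a whole thing is asked for, a point or a joint stands for the part that bears it (a point fixed in the world has none). Each returns a list of dicts, best first, with "p" (0 to 1); they miss things now and then, are a little off and sometimes report something else, mostly with a low value. They report only what shows in the picture. A call takes as long as a camera call.
- spot_in(target, picture): "uv" ([column, row] in pixels, amid what is visible of it).
- silhouettes(target, picture): "mask" (480x640 bool, what is visible of it) and "uv" ([column, row] in pixels, amid what is visible of it).
- mark_of(target, picture): "uv" ([column, row] in pixels: a listed point, or the origin of a listed thing).
The state is a dict: "time": time; "qpos": joint angles; "dq": joint speeds; "joint_efforts": joint torques, N m; "eef_pos": TCP position; "tcp_rot": TCP orientation; "contact_force": force on the tool from outside, world axes, zero at the start; "wrist_torque": the same for the moment, N m; "opening": opening from 0.0 (shut) to 1.0 (fully open).
Only numpy, scipy, OpenCV 4.12 (cv2) and the standard library are available. Lean on these libraries where they do the work, as an engineer would, in place of code of your own. Each camera call takes 0.05 s, during which the arm holds its last target.

TASK

Unfold the bottle stand: push its upright tray over toward the front of the stand until the sprung hinge snaps it fully open and level. Then take the half bottle that stands alone on the bar and set it down gently, upright, in the middle of the open tray, and let go. Never let the bottle fall over, and leave the other things on the bar where they are.

Things in the scene. Friction and masses are not known exactly. Their poses are not given: they have to be found in the camera images.
- bottle_stand: folding bottle stand, fixed to the bar; origin on the bar below the hinge, x to its back, y along the hinge, z up. Dark wooden base 165 x 150 x 14 mm high, from 125 mm in front of the hinge (-x) to 40 mm behind. Steel cheeks at the hinge ends, 69 mm high, each with a coil spring outside it up to 97 mm high, 154 mm wide in all. A fixed back bar 8 to 20 mm behind the hinge is 67 mm high; above it the space behind the folded tray is free.
- tray_hinge (a point): middle of the tray's hinge axis, 60 mm above the bar; axes as the stand's (x to the back of the stand, y along the hinge, z up); does not move with the tray
- tray (a joint): tray angle, rad: 0 = folded upright (start), 1.571 = fully open, level, reaching to the stand's front (-x). Over-centre spring: dead centre about 0.7; short of it the tray is thrown back to 0, past it it snaps to 1.571 and stays. About 0.47 N m at the ends, falling to none at dead centre: 8 N to start it, pushed 60 mm from the hinge. Push its rear face near mid-height with closed fingers from above.
- tray_mid (a point): centre (cork spot) of the tray's inner face, which looks back when folded and is the top when open; 68 mm from the hinge axis. Turns with the tray: x out of this face (up when open), y along the hinge, z to the free edge. Wood, 114 mm wide, 10 mm thick, rim 5 mm wide and 6 mm high on both sides and the free edge. Folded, its top is 195 mm above the bar; open, this face is 60 mm above the bar.
- tray_edge (a point): middle of the tray's free edge, in the plane of the inner face, 135 mm from the hinge axis; axes as tray_mid
- bottle_centre (a point): centre, half-way up, of the half bottle to display: dark, red capsule, 58 mm in diameter, 235 mm high, about 0.7 kg, loose and upright on the bar (not one of the three in the white wire cage). z points up it. The body ends 29 mm above this point; the straight neck, 31 mm in diameter, goes from there to the top, 117 mm above it. Grip the neck from above, 70 to 95 mm above this point.
- votive: pink votive glass, a bowl 74 mm across and 43 mm high, with a tealight in it; origin at the centre of its underside; bystander
- jigger_cup: steel measuring cup with a handle, 58 x 79 x 92 mm high; origin at the centre of its underside; bystander
- card: price card in a wooden block, 25 x 62 x 88 mm high; origin at the centre of its underside; bystander
- matches: red matchbox, 36 x 54 x 15 mm; origin at the centre of its underside; bystander

How it is judged:
By the outcome, as a careful person would: the job done as asked, in the order asked, and still so for the second after the job is handed in, with the robot touching nothing.
It also fails if it takes over 53 s, if anything falls off the work surface, if the arm or the gripper's body presses on something with over 40 N, if the wrist force passes 120 N, or if a joint passes its speed limit or range.

## Working session

There is one attempt and no reset: what is moved stays moved. The work goes in short steps, Python scripts to look and compute and a tool call to move; the robot and the scene stay as the last step left them, time stands still between calls to the robot, and variables do not carry over. Pictures are saved under pics/ and viewed, and the job is handed in when it is done.

Besides the shell and the picture viewer there is one more tool, called as name(argument=value, ...) on one line, values as JSON. jog_arm: Moves the arm, as the interface text tells. Its arguments: {"type":"object","properties":{"targets":{"type":"string"},"force":{"type":"number"}},"required":["targets"]}

```bash
mkdir -p pics; ls
cat > h.py <<'E'
from plant import *
import numpy as np, cv2
def ray(pic,uv):
    K=np.array(pic["mtx"]);T=np.array(pic["world_from_camera"])
    d=np.linalg.inv(K)@np.array([uv[0],uv[1],1.]); d=np.array([d[0],-d[1],-d[2]])
    d=T[:3,:3]@d; return T[:3,3],d/np.linalg.norm(d)
def onz(pic,uv,z):
    o,d=ray(pic,uv); return o+d*(z-o[2])/d[2]
def tri(rs):
    A=np.zeros((3,3));b=np.zeros(3)
    for o,d in rs:
        P=np.eye(3)-np.outer(d,d);A+=P;b+=P@o
    p=np.linalg.solve(A,b); return p,[float(np.linalg.norm((np.eye(3)-np.outer(d,d))@(p-o))) for o,d in rs]
def proj(pic,p):
    K=np.array(pic["mtx"]);T=np.linalg.inv(np.array(pic["world_from_camera"]))
    c=T[:3,:3]@np.array(p)+T[:3,3]; q=K@np.array([c[0],-c[1],-c[2]]); return q[:2]/q[2]
E
python3 - <<'E'
from h import *
s=get_state();print(s)
P={}
for n in("side","top"):
    P[n]=read_camera(n);cv2.imwrite(f"pics/{n}0.png",P[n]["pixels"]);print({k:v for k,v in P[n].items() if k!="pixels"})
for t in["bottle_stand","tray_hinge","tray_mid","tray_edge","bottle_centre","votive","jigger_cup","card","matches"]:
    r=[]
    for n in P:
        m=mark_of(t,P[n]); print(t,n,[(np.round(a["uv"],1).tolist(),round(a["p"],2)) for a in m[:3]])
        if m:r.append(ray(P[n],m[0]["uv"])); print("   z0",onz(P[n],m[0]["uv"],0).round(3))
    if len(r)==2:print("  tri",tri(r))
E
```

```text
pics
{'time': 0.0, 'qpos': array([ 1.05198049e+00,  2.87156928e-01,  1.57820439e+00, -9.26630480e-06,
        1.27859633e+00, -1.49964576e-01]), 'dq': array([ 8.04241186e-04,  3.47740112e-04, -3.45735610e-04,  4.20962403e-04,
       -8.22806536e-05, -2.32503353e-03]), 'joint_efforts': array([ 2.85296874e-04, -4.05986845e+01, -2.92623353e+01, -8.60488785e-05,
        5.80874184e-03,  1.07029376e-05]), 'eef_pos': array([0.2429845 , 0.6290327 , 0.22993818]), 'tcp_rot': array([ 1.83380491e-01,  9.83041300e-01, -1.11845082e-03, -3.83896582e-04]), 'contact_force': array([ 0.58021028, -0.83468387, -0.02951172]), 'wrist_torque': array([ 0.02996811, -0.00731075,  0.00086706]), 'opening': 1.0018515426163426}
{'mtx': array([[528.01095428,   0.        , 326.81119535],
       [  0.        , 528.01095428, 247.83037947],
       [  0.        ,   0.        ,   1.        ]]), 'world_from_camera': array([[-0.99918278,  0.00617016, -0.03994621,  0.61537601],
       [-0.03927668, -0.38159859,  0.92349329,  0.80288198],
       [-0.00954532,  0.92430755,  0.38152908,  0.47943167],
       [ 0.        ,  0. 
[... 1821 characters left out ...]
   ]
  tri (array([ 0.77031997,  0.02745259, -0.00534342]), [0.0010722454702589473, 0.0010722454702589538])
jigger_cup side []
jigger_cup top [([206.7, 189.9], 0.89)]
   z0 [0.767 0.249 0.   ]
card side [([251.4, 300.3], 0.49)]
   z0 [ 0.8   -0.091  0.   ]
card top [([388.1, 291.3], 0.75), ([352.3, 180.6], 0.73), ([235.5, 291.1], 0.41)]
   z0 [ 0.54  -0.182  0.   ]
  tri (array([ 0.67293604, -0.14281883,  0.00660911]), [0.13634093518740525, 0.1363409351874054])
matches side [([272.9, 271.2], 0.64)]
   z0 [ 0.777 -0.224  0.   ]
matches top [([410.2, 192.3], 0.6)]
   z0 [ 0.774 -0.229  0.   ]
  tri (array([ 0.7760344 , -0.22944978, -0.00270587]), [0.0013945050222279446, 0.0013945050222279743])
```

View pics/side0.png

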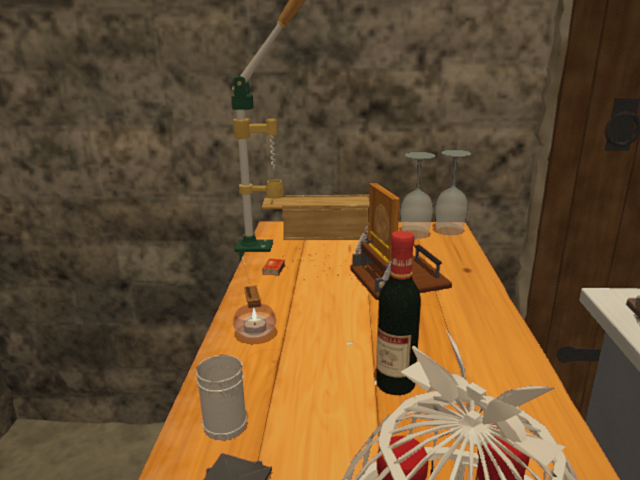

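View pics/top0.png

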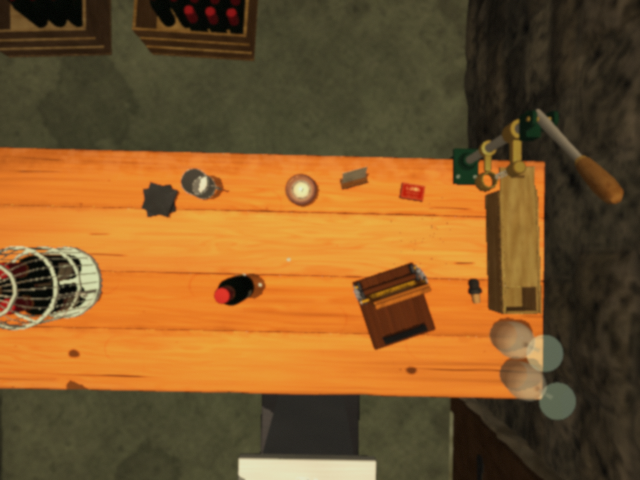

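Run:
```python
from h import *
a=cv2.imread("pics/top0.png")[240:370,330:460];cv2.imwrite("pics/c1.png",cv2.resize(a,None,fx=4.5,fy=4.5,interpolation=cv2.INTER_CUBIC))
a=cv2.imread("pics/side0.png")[170:310,330:470];cv2.imwrite("pics/c2.png",cv2.resize(a,None,fx=4,fy=4,interpolation=cv2.INTER_CUBIC))
P=read_camera("top")
for t in["bottle_stand","tray_mid"]:
    for m in silhouettes(t,P)[:2]:
        k=m["mask"].astype(np.uint8);c,_=cv2.findContours(k,0,2);c=max(c,key=cv2.contourArea)
        r=cv2.minAreaRect(c);print(t,m["p"],k.sum(),r,cv2.boxPoints(r).tolist())
        z=.014 if t=="bottle_stand" else .195
        print([onz(P,q,z)[:2].round(3).tolist() for q in cv2.boxPoints(r)])
```

```text
bottle_stand 0.82 4690 ((396.9744567871094, 304.0087890625), (71.24324798583984, 72.27027130126953), 71.07535552978516) [[351.2396240234375, 282.03216552734375], [419.6033935546875, 258.5931396484375], [442.70928955078125, 325.98541259765625], [374.34552001953125, 349.4244384765625]]
[[0.561, -0.094], [0.619, -0.251], [0.465, -0.307], [0.407, -0.15]]
bottle_stand 0.23 955 ((233.80003356933594, 289.10003662109375), (28.621667861938477, 41.59086227416992), 63.43495178222656) [[208.80003356933594, 285.60003662109375], [246.0000457763672, 267.00006103515625], [258.800048828125, 292.60003662109375], [221.6000213623047, 311.20001220703125]]
[[0.545, 0.234], [0.59, 0.15], [0.532, 0.119], [0.487, 0.203]]
tray_mid 0.84 918 ((397.4576416015625, 293.3442077636719), (15.891633033752441, 65.74181365966797), 71.20011138916016) [[363.7797546386719, 296.4154052734375], [426.0142517089844, 275.22918701171875], [431.1355285644531, 290.27301025390625], [368.9010314941406, 311.459228515625]]
[[0.545, -0.105], [0.588, -0.224], [0.559, -0.235], [0.516, -0.115]]
```

View pics/c1.png

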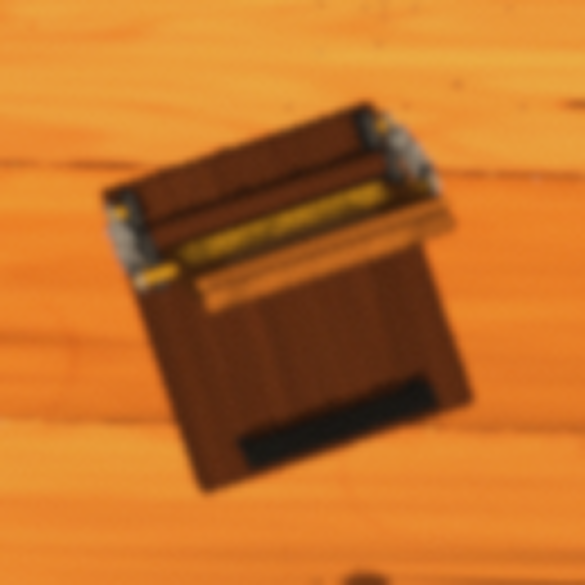

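View pics/c2.png

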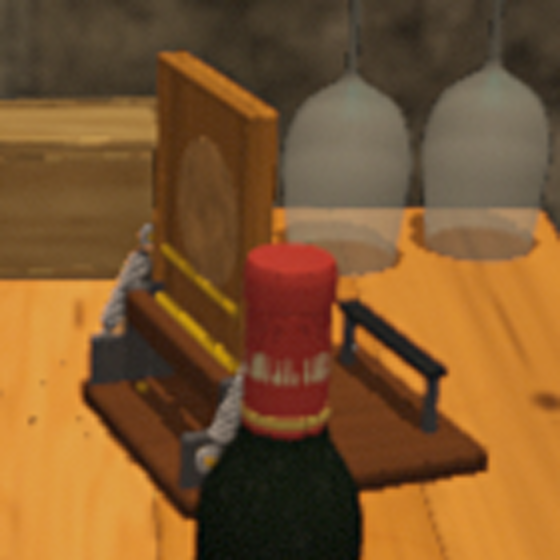

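Run:
```python
from h import *
P=read_camera("top")
c=[(353.3,282.7),(411.8,262.4),(434.9,329.3),(376,349.3)]
m=np.array([(.04,.075),(.04,-.075),(-.125,-.075),(-.125,.075)])
w=np.array([onz(P,q,.014)[:2] for q in c]);print(w.round(4))
mc=m-m.mean(0);wc=w-w.mean(0)
H=mc.T@wc;U,S,V=np.linalg.svd(H);R=V.T@U.T
t=w.mean(0)-R@m.mean(0);yaw=np.arctan2(R[1,0],R[0,0]);print("yaw",np.degrees(yaw),"org",t,"res",(w-(m@R.T+t)).round(4).tolist())
def f(x,y,z):return np.r_[R@[x,y]+t,z]
for z in(.128,.195):print(z,f(0,0,z))
S=read_camera("side")
for n,p in dict(hinge=(0,0,.06),mid=(0,0,.128),edge=(0,0,.195),edgeL=(0,.057,.195),openm=(-.068,0,.06)).items():print(n,f(*p).round(4),proj(P,f(*p)).round(1),proj(S,f(*p)).round(1))
# bottle: top centre
for nm,pic in(("top",P),("side",S)):
    b=pic["pixels"].astype(int);msk=((b[...,2]>130)&(b[...,1]<70)&(b[...,0]<80)).astype(np.uint8)
    n,l,st,ce=cv2.connectedComponentsWithStats(msk)
    for i in range(1,n):
        if st[i,4]>60:print(nm,st[i],ce[i].round(1))
print("silh")
for nm,pic in(("top",P),("side",S)):
    for q in silhouettes("bottle_centre",pic)[:2]:
        k=q["mask"];ys,xs=np.nonzero(k);print(nm,q["p"],xs.min(),xs.max(),ys.min(),ys.max())
        if nm=="side":
            for y in (240,250,260,270,345,350,355,360,365):
                xx=xs[ys==y]; 
                if len(xx):print(y,xx.min(),xx.max())
print("pred bottle", [proj(S,(.5446,.1551,z)).round(1).tolist() for z in(0,.06,.1175,.2,.235)],proj(P,(.5446,.1551,.235)))
print("z=.235 from red centre",)
a=P["pixels"][265:315,205:275];cv2.imwrite("pics/c3.png",cv2.resize(a,None,fx=8,fy=8,interpolation=cv2.INTER_CUBIC))
```

```text
[[ 0.5595 -0.0985]
 [ 0.6096 -0.2331]
 [ 0.4566 -0.2894]
 [ 0.4078 -0.1542]]
yaw 20.173000658651333 org [ 0.5482653  -0.17914548] res [[-0.0005, -0.0036], [-0.0021, 0.0027], [-0.0002, 0.0033], [0.0027, -0.0024]]
0.128 [ 0.5482653  -0.17914548  0.128     ]
0.195 [ 0.5482653  -0.17914548  0.195     ]
hinge [ 0.5483 -0.1791  0.06  ] [391.2 289.9] [381.2 254.5]
mid [ 0.5483 -0.1791  0.128 ] [396.4 292.5] [382.2 222.7]
edge [ 0.5483 -0.1791  0.195 ] [402.4 295.4] [383.3 189.7]
edgeL [ 0.5286 -0.1256  0.195 ] [374.4 305. ] [395.9 198. ]
openm [ 0.4844 -0.2026  0.06  ] [401.2 319.1] [411.8 250.2]
top [400 184  24  17 244] [411.1 192.7]
top [215 288  15  16 184] [221.8 295.1]
side [392 231  22  11 193] [402.5 236. ]
side [264 259  20  11  80] [274.3 264.1]
side [390 436  14   9  61] [395.3 438.8]
side [495 436  29  21 118] [510.4 447.7]
side [392 439  27  20 228] [404.5 447.7]
side [400 447  27  26 291] [413.  459.9]
silh
top 0.83 214 253 275 305
pred bottle [[395.2, 381.1], [396.8, 346.3], [398.5, 311.0], [401.1, 256.5], [402.3, 231.9]] [224.36142418 295.06119149]
z=.235 from red centre
```

View pics/c3.png

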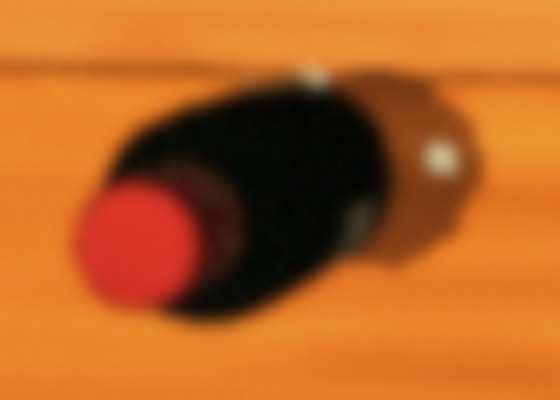

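Run:
```python
from h import *
import plant
print([ (n,getattr(plant,n)) for n in dir(plant) if not n.startswith("_") and not callable(getattr(plant,n)) and n!="np"])
```

```text
[('grasp_offset', 0.0187)]
```

jog_arm(targets="0 0 40 0 0 0 -1; 0 0 40 0 0 -7 -1; 10 -30 25 0 0 -7 -1; 10 -40 0 0 0 -7 -1; 10 -40 0 0 0 -7 -1; 10 -40 0 0 0 -7 -1; 12 -39 0 0 0 -7 -1; 12 -39 0 0 0 -7 -1; 12 -39 0 0 0 -7 -1; 12 -39 0 0 0 -7 -1", force=60)

```text
time: 2.18
eef_pos: [0.3281, 0.3179, 0.3383]
tcp_rot: [0.68, 0.734, 0.003, -0.003]
contact_force: [1.6, 0.2, 0.0]
opening: 0.002
```

jog_arm(targets="20 -36 0 0 0 -7 -1; 20 -36 0 0 0 -7 -1; 20 -36 0 0 0 -7 -1; 20 -36 0 0 0 -7 -1; 20 -36 0 0 0 -7 -1; 20 -36 0 0 0 -7 -1; 20 -36 0 0 0 -7 -1; 20 -36 0 0 0 -7 -1; 20 -36 0 0 0 -7 -1; 20 -36 0 0 0 -7 -1")

```text
time: 3.02
eef_pos: [0.5244, -0.0502, 0.343]
tcp_rot: [0.98, 0.197, 0.01, 0.004]
contact_force: [1.0, 0.1, 0.4]
opening: 0.001
```

```bash
cat >> h.py <<'E'
from scipy.spatial.transform import Rotation as Ro
ORG=np.array([.5483,-.1791]);YAW=np.radians(20.17)
def f(x,y,z):
    c,s=np.cos(YAW),np.sin(YAW);return np.array([ORG[0]+c*x-s*y,ORG[1]+s*x+c*y,z])
def rel(p):
    c,s=np.cos(YAW),np.sin(YAW);d=np.array(p[:2])-ORG;return np.array([c*d[0]+s*d[1],-s*d[0]+c*d[1],p[2]])
def go(target,yawy=None):
    s=get_state();p=s["eef_pos"];R=Ro.from_quat(s["tcp_rot"]).as_matrix();y=np.degrees(np.arctan2(R[1,1],R[0,1]))
    print("t",s["time"],"pos",p.round(4),"shift mm",((target-p)*1000).round(1),"yaw_y",y.round(2),"z",R[:,2].round(4),"stand",rel(p).round(4),"q",s["qpos"].round(2),"F",s["contact_force"].round(2),"op",s["opening"])
    if yawy is not None:
        a=np.radians(yawy);Y=np.array([np.cos(a),np.sin(a),0]);Z=np.array([0,0,-1.]);T=np.c_[np.cross(Y,Z),Y,Z]
        print("turn deg",np.degrees(Ro.from_matrix(T@R.T).as_rotvec()).round(2))
E
python3 -c "
from h import *
go(f(.045,0,.25),-69.8)"
```

```text
t 3.0167 pos [ 0.5244 -0.0502  0.343 ] shift mm [  66.1 -113.4  -93. ] yaw_y -67.32 z [ 0.0217 -0.0032 -0.9998] stand [0.0221 0.1292 0.343 ] q [-0.29 -0.12  1.81  0.    1.43  0.88] F [1.01 0.05 0.36] op 0.0008846758003870038
turn deg [ 0.21  1.24 -2.49]
```

jog_arm(targets="17 -28 0 0 0 -2 -1; 17 -28 0 0 1 0 -1; 17 -28 0 0 0 0 -1; 17 -28 0 0 0 0 -1; 0 0 -30 0 0 0 -1; 0 0 -35 0 0 0 -1; 0 0 -20 0 0 0 -1; 0 0 0 0 0 0 -1")

```text
time: 3.68
eef_pos: [0.5981, -0.1801, 0.2573]
tcp_rot: [0.985, 0.17, 0.005, 0.006]
contact_force: [-0.5, 0.4, -1.1]
opening: -0.004
```

```bash
python3 -c "
from h import *
go(f(.045,0,.133),-69.8)
for n in('side','top'): cv2.imwrite(f'pics/{n}1.png',read_camera(n)['pixels'])
a=np.hstack([cv2.imread('pics/side1.png')[100:340,250:510],cv2.imread('pics/top1.png')[200:440,300:540]]);cv2.imwrite('pics/c4.png',cv2.resize(a,None,fx=1.6,fy=1.6))"
```

```text
t 3.6833 pos [ 0.5981 -0.1801  0.2573] shift mm [  -7.6   16.5 -124.3] yaw_y -70.45 z [ 0.0112 -0.0096 -0.9999] stand [ 0.0464 -0.0181  0.2573] q [-0.45  0.15  1.69 -0.    1.29  0.78] F [-0.51  0.36 -1.06] op -0.004164960504788413
turn deg [0.55 0.64 0.65]
```

View pics/c4.png

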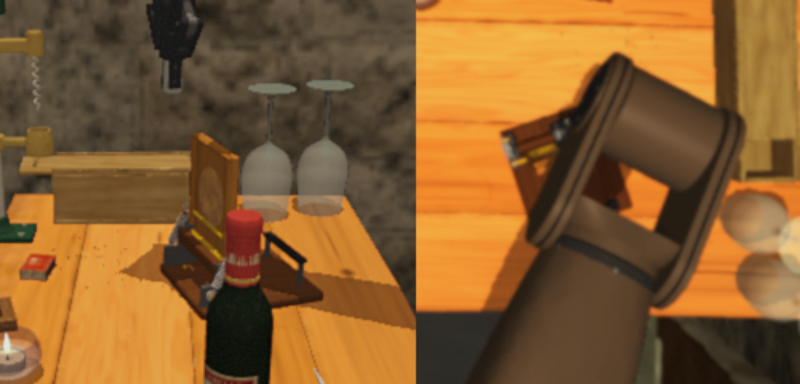

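The side view (left) shows the closed fingers at about crop (172,90), behind and above the tray top edge at (195–235, 140–155); the top view is hidden by the arm. Descending behind the tray.

jog_arm(targets="-4 9 -30 0.3 0.3 0.3 -1; -4 8 -30 0.3 0.3 0.3 -1; 0 0 -30 0 0 0 -1; 0 0 -25 0 0 0 -1; 0 0 -8 0 0 0 -1; 0 0 0 0 0 0 -1")

```text
time: 4.28
eef_pos: [0.6, -0.1647, 0.155]
tcp_rot: [0.984, 0.177, 0.016, 0.01]
contact_force: [-0.2, -0.4, -0.5]
opening: -0.002
```

```bash
python3 -c "
from h import *
go(f(-.09,0,.133),-69.8)"
```

```text
t 4.2833 pos [ 0.6    -0.1647  0.155 ] shift mm [-136.1  -45.5  -22. ] yaw_y -69.65 z [ 0.0354 -0.0147 -0.9993] stand [ 0.0535 -0.0043  0.155 ] q [-0.43  0.22  1.8   0.    1.08  0.78] F [-0.17 -0.4  -0.48] op -0.0023462541617748044
turn deg [ 0.85  2.03 -0.17]
```

jog_arm(targets="-6 0 -14 0.8 2 0 -1; 0 0 -8 0 0 0 -1; 0 0 0 0 0 0 -1")

```text
time: 4.53
eef_pos: [0.5972, -0.166, 0.1385]
tcp_rot: [0.984, 0.177, 0.003, 0.003]
contact_force: [0.3, 0.4, 0.1]
opening: -0.003
```

```bash
python3 -c "
from h import *
go(f(-.09,0,.133),-69.8)"
```

```text
t 4.5333 pos [ 0.5972 -0.166   0.1385] shift mm [-133.4  -44.2   -5.5] yaw_y -69.59 z [ 0.0072 -0.004  -1.    ] stand [ 0.0504 -0.0045  0.1385] q [-0.43  0.25  1.8  -0.    1.09  0.78] F [0.26 0.4  0.15] op -0.0025864356486329835
turn deg [ 0.23  0.41 -0.21]
```

jog_arm(targets="-14 -4 -2 0 0 0 -1; -14 -5 0 0 0 0 -1; -14 -5 0 0 0 0 -1; -14 -5 0 0 0 0 -1; -14 -5 0 0 0 0 -1")

```text
time: 4.95
eef_pos: [0.5337, -0.1914, 0.143]
tcp_rot: [0.984, 0.177, 0.013, 0.006]
contact_force: [3.7, 1.5, -0.7]
opening: -0.002
```

```bash
python3 -c "
from h import *
go(f(-.09,0,.133),-69.8)"
```

```text
t 4.95 pos [ 0.5337 -0.1914  0.143 ] shift mm [-69.9 -18.7 -10. ] yaw_y -69.6 z [ 0.0269 -0.0076 -0.9996] stand [-0.018  -0.0065  0.143 ] q [-0.53  0.13  1.94  0.01  1.05  0.68] F [ 3.73  1.48 -0.67] op -0.0022610156271031055
turn deg [ 0.44  1.54 -0.22]
```

jog_arm(targets="-14 -4 -3 0 1 0 -1; -14 -4 -3 0 1 0 -1; -14 -5 -2 0 0 0 -1; -14 -5 -2 0 0 0 -1; -14 -5 -2 0 0 0 -1; -7 -3 0 0 0 0 -1")

```text
time: 5.45
eef_pos: [0.4533, -0.221, 0.1354]
tcp_rot: [0.984, 0.178, -0.005, 0.006]
contact_force: [0.3, 0.9, -1.0]
opening: 0.0
```

```bash
python3 -c "
from h import *
go(f(-.09,0,.14),-69.8)
P=read_camera('side');cv2.imwrite('pics/side2.png',P['pixels']);cv2.imwrite('pics/c5.png',cv2.resize(P['pixels'][100:320,300:520],None,fx=2.5,fy=2.5))"
```

```text
t 5.45 pos [ 0.4533 -0.221   0.1354] shift mm [10.6 10.9  4.6] yaw_y -69.52 z [-0.0082 -0.0127 -0.9999] stand [-0.1037 -0.0066  0.1354] q [-0.65  0.01  2.07 -0.02  1.06  0.57] F [ 0.3   0.91 -0.95] op 0.00013527602439871198
turn deg [ 0.73 -0.47 -0.28]
```

View pics/c5.png

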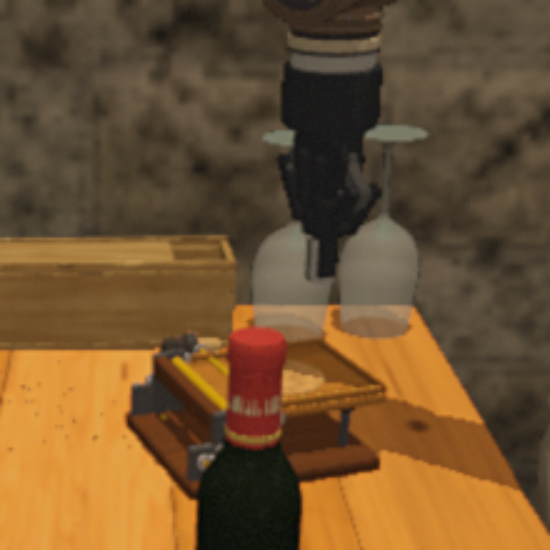

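The tray is open and level (crop: rim corners (155,355), (385,385), resting on the black support) with the fingers at (320,265) clear above it. Going up and over to the bottle.

jog_arm(targets="0 0 30 0 0 0 -1; 0 0 40 0 0 0 1; 0 0 40 0 0 0 1; 0 0 40 0 0 0 1; 0 0 40 0 0 0 1; 9 39 20 0 0 0 1; 10 40 0 0 0 0 1; 10 40 0 0 0 0 1; 10 40 0 0 0 0 1; 10 40 0 0 0 0 1")

```text
time: 6.33
eef_pos: [0.496, -0.0256, 0.3587]
tcp_rot: [0.986, 0.167, -0.007, 0.007]
contact_force: [0.2, 0.1, 0.1]
opening: 1.002
```

```bash
python3 -c "
from h import *
go(np.array([.544,.158,.30]),-69.8)"
```

```text
t 6.3333 pos [ 0.496  -0.0256  0.3587] shift mm [ 48.  183.6 -58.7] yaw_y -70.72 z [-0.0111 -0.0156 -0.9998] stand [0.0039 0.1621 0.3587] q [-0.25 -0.18  1.84 -0.02  1.49  0.99] F [0.23 0.13 0.09] op 1.0019062233732543
turn deg [ 0.9  -0.63  0.93]
```

```bash
python3 -c "
from h import *
P=read_camera('top');S=read_camera('side')
for n,q in(('side',S),('top',P)):
  cv2.imwrite(f'pics/{n}3.png',q['pixels'])
  for t in('bottle_centre','tray_mid','tray_edge','tray_hinge'):print(n,t,[(np.round(a['uv'],1).tolist(),round(a['p'],2)) for a in mark_of(t,q)[:2]])
a=np.hstack([P['pixels'][230:370,200:460]]);cv2.imwrite('pics/c6.png',cv2.resize(a,None,fx=3,fy=3,interpolation=cv2.INTER_CUBIC))
a=S['pixels'][200:410,330:480];cv2.imwrite('pics/c7.png',cv2.resize(a,None,fx=2.8,fy=2.8,interpolation=cv2.INTER_CUBIC))
print('pred',proj(S,f(-.068,0,.06)),proj(P,f(-.068,0,.06)))
"
```

```text
side bottle_centre [([401.0, 311.2], 0.97)]
side tray_mid [([412.0, 251.3], 0.75)]
side tray_edge [([411.2, 248.3], 0.71), ([440.3, 245.8], 0.61)]
side tray_hinge [([380.5, 255.8], 0.89)]
top bottle_centre [([234.9, 289.2], 0.87)]
top tray_mid [([398.1, 320.1], 0.88)]
top tray_edge [([412.2, 346.9], 0.64)]
top tray_hinge [([386.7, 291.8], 0.62)]
pred [411.76275087 250.1803425 ] [401.19568291 319.11592771]
```

View pics/c6.png

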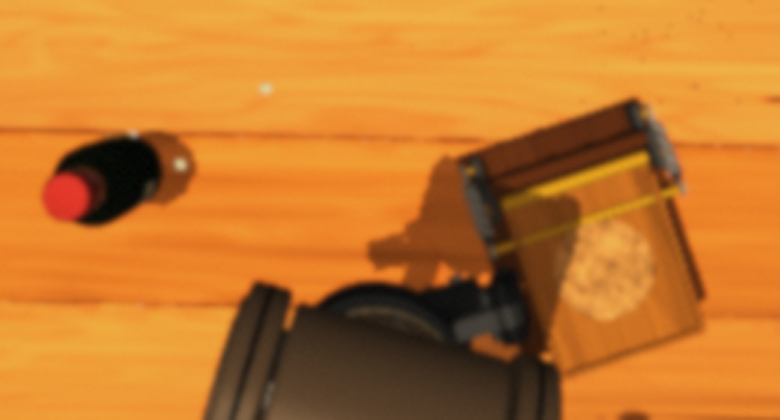

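View pics/c7.png

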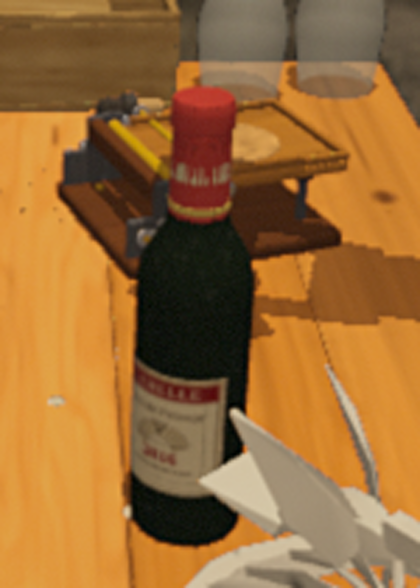

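jog_arm(targets="10 36 0 0 0 0 1; 10 36 0 0.3 0 0.3 1; 10 36 0 0.3 0 0.3 1; 9 36 0 0.3 -0.3 0.3 1; 9 32 -10 0 0 0 1; 0 8 -10 0 0 0 1; 0 0 0 0 0 0 1")

```text
time: 7.42
eef_pos: [0.546, 0.1533, 0.3365]
tcp_rot: [0.986, 0.164, -0.003, -0.001]
contact_force: [-0.7, 0.4, -0.6]
opening: 1.003
```

```bash
python3 -c "
from h import *
go(np.array([.5438,.158,.178]),-69.8)"
```

```text
t 7.4167 pos [0.546  0.1533 0.3365] shift mm [  -2.2    4.7 -158.5] yaw_y -71.08 z [-7.e-03 -1.e-04 -1.e+00] stand [0.1124 0.3128 0.3365] q [ 0.09 -0.01  1.72  0.    1.44  1.34] F [-0.7   0.37 -0.55] op 1.0025856569952536
turn deg [ 0.01 -0.4   1.28]
```

jog_arm(targets="-2 4 -20 0 -0.4 1.2 1; 0 0 -25 0 0 0 1; 0 0 -20 0 0 0 1; 0 0 0 0 0 0 1; 0 0 0 0 0 0 1")

```text
time: 7.83
eef_pos: [0.5444, 0.1503, 0.2711]
tcp_rot: [0.985, 0.172, 0.0, 0.002]
contact_force: [-0.2, -0.2, 0.4]
opening: 0.999
```

```bash
python3 -c "
from h import *
go(np.array([.5438,.158,.178]),-69.8)
for n in('side','top'):
  q=read_camera(n);cv2.imwrite(f'pics/{n}4.png',q['pixels'])
cv2.imwrite('pics/c8.png',cv2.resize(cv2.imread('pics/side4.png')[80:410,320:500],None,fx=1.8,fy=1.8))"
```

```text
t 7.8333 pos [0.5444 0.1503 0.2711] shift mm [ -0.6   7.7 -93.1] yaw_y -70.19 z [ 0.0015 -0.0034 -1.    ] stand [0.1099 0.3105 0.2711] q [ 0.09  0.01  1.81 -0.    1.32  1.32] F [-0.21 -0.19  0.38] op 0.9985708303753411
turn deg [0.2  0.09 0.39]
```

View pics/c8.png

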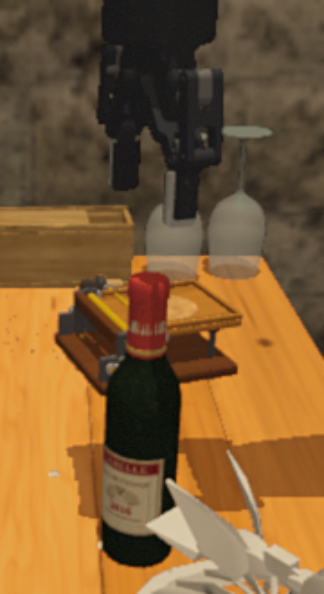

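Fingers straddle the neck: tips at crop (125,185) and (182,215), cap at (149,285). Correcting 7 mm in y, then descending.

jog_arm(targets="0 7 0 0 0 0 1; 0 2 -10 0 0 0 1; 0 0 -20 0 0 0 1; 0 0 -20 0 0 0 1; 0 0 -15 0 0 0 1; 0 0 0 0 0 0 1")

```text
time: 8.43
eef_pos: [0.5492, 0.1604, 0.2132]
tcp_rot: [0.985, 0.171, 0.01, 0.002]
contact_force: [0.1, -0.8, -1.3]
opening: 0.994
```

```bash
python3 -c "
from h import *
go(np.array([.5438,.158,.178]),-69.8)"
```

```text
t 8.4333 pos [0.5492 0.1604 0.2132] shift mm [ -5.4  -2.4 -35.2] yaw_y -70.26 z [ 0.0207 -0.0012 -0.9998] stand [0.118  0.3184 0.2132] q [ 0.11  0.07  1.86 -0.    1.19  1.34] F [ 0.08 -0.81 -1.27] op 0.9936560260948387
turn deg [0.07 1.18 0.46]
```

jog_arm(targets="-4 -2 -12 0 1.2 0.4 1; -1 0 -12 0 0 0 1; 0 0 -8 0 0 0 1; 0 0 0 0 0 0 1; 0 0 0 0 0 0 1")

```text
time: 8.85
eef_pos: [0.5451, 0.159, 0.1807]
tcp_rot: [0.984, 0.176, 0.001, 0.001]
contact_force: [0.6, -0.2, 0.8]
opening: 1.0
```

```bash
python3 -c "
from h import *
go(np.array([.5438,.158,.178]),-69.8)"
```

```text
t 8.85 pos [0.5451 0.159  0.1807] shift mm [-1.3 -1.  -2.7] yaw_y -69.76 z [ 1.6e-03 -8.0e-04 -1.0e+00] stand [0.1136 0.3185 0.1807] q [ 0.11  0.1   1.89 -0.    1.15  1.32] F [ 0.65 -0.24  0.79] op 1.000278836440956
turn deg [ 0.04  0.09 -0.04]
```

jog_arm(targets="-1 -1 -2 0 0 0 0.4; 0 0 0 0 0 0 0; 0 0 0 0 0 0 -0.3; 0 0 0 0 0 0 -0.6; 0 0 0 0 0 0 -1; 0 0 0 0 0 0 -1; 0 0 0 0 0 0 -1; 0 0 0 0 0 0 -1", force=60)

```text
time: 9.52
eef_pos: [0.5451, 0.1585, 0.1807]
tcp_rot: [0.984, 0.176, 0.003, 0.0]
contact_force: [0.1, 0.4, -1.0]
opening: 0.341
```

```bash
python3 -c "
from h import *
go(np.array([.5438,.158,.178]),-69.8)
for n in('side','top'):
  q=read_camera(n);cv2.imwrite(f'pics/{n}5.png',q['pixels'])
cv2.imwrite('pics/c9.png',cv2.resize(cv2.imread('pics/side5.png')[80:410,320:500],None,fx=1.8,fy=1.8))"
```

```text
t 9.5167 pos [0.5451 0.1585 0.1807] shift mm [-1.3 -0.5 -2.7] yaw_y -69.77 z [ 5.4e-03  9.0e-04 -1.0e+00] stand [0.1134 0.3181 0.1807] q [0.1  0.1  1.89 0.   1.15 1.32] F [ 0.11  0.42 -1.01] op 0.34056588414635985
turn deg [-0.05  0.31 -0.03]
```

View pics/c9.png

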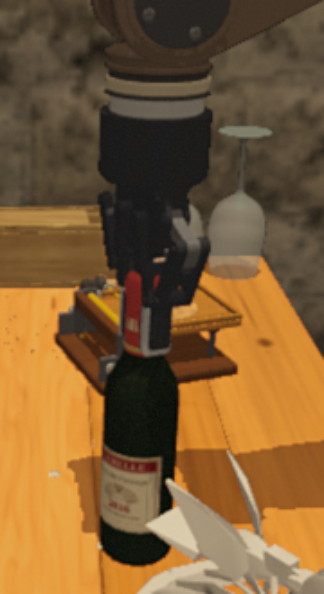

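jog_arm(targets="0 0 6 0 0 0 -1; 0 0 12 0 0 0 -1; 0 0 18 0 0 0 -1; 0 0 22 0 0 0 -1; 0 0 22 0 0 0 -1; 0 0 22 0 0 0 -1; 0 0 22 0 0 0 -1; 0 0 15 0 0 0 -1; 0 0 8 0 0 0 -1; 0 0 0 0 0 0 -1")

```text
time: 10.45
eef_pos: [0.5335, 0.1565, 0.3224]
tcp_rot: [0.984, 0.175, -0.014, -0.0]
contact_force: [1.0, 0.3, -5.8]
opening: 0.344
```

```bash
python3 -c "
from h import *
go(f(-.068,0,.32),-69.8)
S=read_camera('side');cv2.imwrite('pics/c10.png',cv2.resize(S['pixels'][0:410,300:500],None,fx=1.4,fy=1.4))"
```

```text
t 10.45 pos [0.5335 0.1565 0.3224] shift mm [ -49.1 -359.    -2.4] yaw_y -69.8 z [-0.0279 -0.0041 -0.9996] stand [0.1018 0.3201 0.3224] q [ 0.1  -0.02  1.75 -0.    1.44  1.32] F [ 0.97  0.29 -5.75] op 0.34375872741162017
turn deg [ 0.24 -1.6  -0.  ]
```

View pics/c10.png

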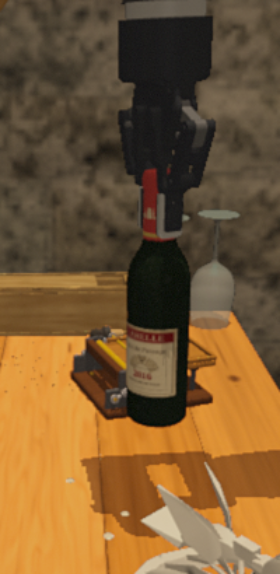

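jog_arm(targets="0 -8 0 0 -0.8 0 -1; -1 -16 0 0 -0.8 0 -1; -3 -22 0 0 0 0 -1; -3 -24 0 0 0 0 -1; -3 -24 0 0 0 0 -1; -3 -24 0 0 0 0 -1; -3 -24 0 0 0 0 -1; -3 -24 0 0 0 0 -1; -3 -24 0 0 0 0 -1; -3 -24 0 0 0 0 -1")

```text
time: 11.33
eef_pos: [0.4964, -0.0649, 0.3]
tcp_rot: [0.984, 0.18, -0.015, -0.002]
contact_force: [0.9, -0.2, -6.4]
opening: 0.342
```

```bash
python3 -c "
from h import *
go(f(-.068,0,.32),-69.8)"
```

```text
t 11.3333 pos [ 0.4964 -0.0649  0.3   ] shift mm [ -12.  -137.7   20. ] yaw_y -69.29 z [-0.0301 -0.002  -0.9995] stand [-0.0093  0.1251  0.3   ] q [-0.33 -0.14  1.9  -0.01  1.41  0.88] F [ 0.91 -0.2  -6.44] op 0.3423480217239302
turn deg [ 0.11 -1.73 -0.52]
```

jog_arm(targets="-1 -20 8 0 -0.8 -0.3 -1; -1 -20 8 0 -0.8 -0.3 -1; -1 -20 5 0 -0.5 0 -1; -1 -20 4 0 0 0 -1; -1 -20 4 0 0 0 -1; -1 -16 3 0 0 0 -1; -1 -10 0 0 0 0 -1; 0 -5 0 0 0 0 -1; 0 0 0 0 0 0 -1; 0 0 0 0 0 0 -1")

```text
time: 12.17
eef_pos: [0.476, -0.2076, 0.312]
tcp_rot: [0.985, 0.17, -0.011, -0.005]
contact_force: [0.6, 1.8, -6.7]
opening: 0.341
```

```bash
python3 -c "
from h import *
go(f(-.068,0,.32),-69.8)"
```

```text
t 12.1667 pos [ 0.476  -0.2076  0.312 ] shift mm [8.5 5.1 8. ] yaw_y -70.45 z [-0.0236  0.007  -0.9997] stand [-0.0777 -0.0018  0.312 ] q [-0.6  -0.1   1.85 -0.01  1.42  0.63] F [ 0.63  1.78 -6.67] op 0.3407210942005217
turn deg [-0.39 -1.36  0.64]
```

jog_arm(targets="5 3 0 -0.4 -1.3 0.6 -1; 3 2 0 0 0 0 -1; 0 0 0 0 0 0 -1; 0 0 0 0 0 0 -1")

```text
time: 12.5
eef_pos: [0.4846, -0.1986, 0.3102]
tcp_rot: [0.984, 0.177, -0.0, -0.001]
contact_force: [0.1, -0.0, -7.5]
opening: 0.342
```

```bash
python3 -c "
from h import *
go(f(-.068,0,.245),-69.8)
S=read_camera('side');P=read_camera('top');cv2.imwrite('pics/c11.png',np.hstack([cv2.resize(S['pixels'][100:310,320:500],None,fx=2,fy=2),cv2.resize(P['pixels'][230:440,300:480],None,fx=2,fy=2)]))
for n,q in(('side',S),('top',P)):print(n,[(np.round(a['uv'],1).tolist(),round(a['p'],2)) for a in mark_of('bottle_centre',q)[:1]])
p=get_state()['eef_pos'];print(proj(S,[p[0],p[1],p[2]-.1807]),proj(S,[p[0],p[1],p[2]-.1807+.1175]),proj(S,p))"
```

```text
t 12.5 pos [ 0.4846 -0.1986  0.3102] shift mm [ -0.1  -3.9 -65.2] yaw_y -69.57 z [-8.0e-04  2.9e-03 -1.0e+00] stand [-0.0665  0.0036  0.3102] q [-0.58 -0.1   1.85  0.    1.4   0.63] F [ 0.12 -0.01 -7.55] op 0.34173638005798934
turn deg [-0.16 -0.05 -0.23]
side [([418.2, 155.9], 0.89)]
top [([416.5, 333.8], 0.84)]
[413.74502875 218.55839141] [417.02073657 160.42098394] [418.90599023 126.96141841]
```

View pics/c11.png

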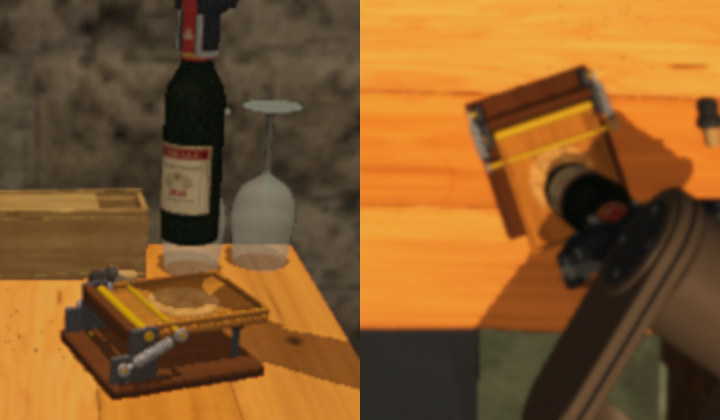

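Bottle hangs upright over the cork spot (side crop: body x 162–220, base y≈240; tray spot at (185,300)). Lowering.

jog_arm(targets="0 -3 -8 0 0 0 -1; 0 -1 -12 0 0 0 -1; 0 0 -12 0 0 0 -1; 0 0 -10 0 0 0 -1; 0 0 -6 0 0 0 -1; 0 0 0 0 0 0 -1; 0 0 0 0 0 0 -1")

```text
time: 13.28
eef_pos: [0.4831, -0.2036, 0.2551]
tcp_rot: [0.984, 0.176, -0.002, -0.002]
contact_force: [0.9, 0.4, -6.6]
opening: 0.346
```

```bash
python3 -c "
from h import *
go(f(-.068,0,.245),-69.8)
S=read_camera('side');P=read_camera('top');cv2.imwrite('pics/c12.png',np.hstack([cv2.resize(S['pixels'][100:310,320:500],None,fx=2,fy=2),cv2.resize(P['pixels'][230:440,300:480],None,fx=2,fy=2)]))
"
```

```text
t 13.2833 pos [ 0.4831 -0.2036  0.2551] shift mm [  1.4   1.  -10.1] yaw_y -69.67 z [-0.0039  0.0042 -1.    ] stand [-0.0696 -0.0005  0.2551] q [-0.59 -0.06  1.92  0.    1.3   0.62] F [ 0.92  0.38 -6.56] op 0.34644764258052624
turn deg [-0.24 -0.23 -0.13]
```

View pics/c12.png

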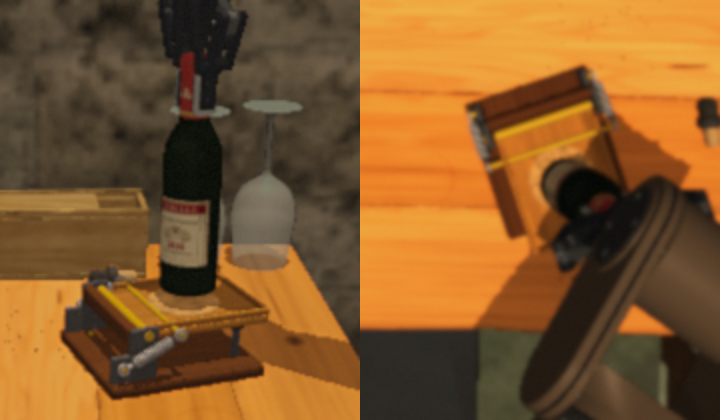

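jog_arm(targets="2 1 -5 -0.2 -0.2 0 -1; 0 0 -3 0 0 0 -1; 0 0 0 0 0 0 -1; 0 0 0 0 0 0 -1")

```text
time: 13.72
eef_pos: [0.4867, -0.2031, 0.2492]
tcp_rot: [0.984, 0.177, 0.002, 0.002]
contact_force: [-0.4, 0.4, -6.9]
opening: 0.343
```

```bash
python3 -c "
from h import *
go(f(-.068,0,.241),-69.8)"
```

```text
t 13.7167 pos [ 0.4867 -0.2031  0.2492] shift mm [-2.2  0.6 -8.2] yaw_y -69.66 z [ 0.0045 -0.0026 -1.    ] stand [-0.0661 -0.0013  0.2492] q [-0.59 -0.06  1.92  0.    1.27  0.63] F [-0.38  0.36 -6.9 ] op 0.3429948290203519
turn deg [ 0.15  0.26 -0.14]
```

jog_arm(targets="-1 0 -3 0 0.2 0 -1; 0 0 -2 0 0 0 -1; 0 0 0 0 0 0 -1; 0 0 0 0 0 0 -1")

```text
time: 14.05
eef_pos: [0.4859, -0.2033, 0.2446]
tcp_rot: [0.984, 0.177, 0.001, 0.002]
contact_force: [-0.2, -0.0, -7.6]
opening: 0.345
```

```bash
python3 -c "
from h import *
go(f(-.068,0,.241),-69.8)"
```

```text
t 14.05 pos [ 0.4859 -0.2033  0.2446] shift mm [-1.4  0.7 -3.6] yaw_y -69.65 z [ 0.0018 -0.0035 -1.    ] stand [-0.0669 -0.0012  0.2446] q [-0.59 -0.06  1.93 -0.    1.27  0.63] F [-0.24 -0.03 -7.57] op 0.3448896642114837
turn deg [ 0.2   0.1  -0.15]
```

jog_arm(targets="-1 0 -2 0.2 0 0 -1; 0 0 -1 0 0 0 -1; 0 0 0 0 0 0 -1")

```text
time: 14.3
eef_pos: [0.4849, -0.2033, 0.2415]
tcp_rot: [0.984, 0.177, 0.001, 0.0]
contact_force: [-0.2, 0.3, -6.8]
opening: 0.342
```

```bash
python3 -c "
from h import *
go(f(-.068,0,.241),-69.8)"
```

```text
t 14.3 pos [ 0.4849 -0.2033  0.2415] shift mm [-0.4  0.8 -0.5] yaw_y -69.65 z [ 2.2e-03  1.0e-04 -1.0e+00] stand [-0.0679 -0.0009  0.2415] q [-0.59 -0.05  1.93  0.    1.26  0.62] F [-0.23  0.32 -6.82] op 0.34240426563264914
turn deg [-0.01  0.12 -0.15]
```

jog_arm(targets="0 0 -1 0 0 0 -1; 0 0 0 0 0 0 -1; 0 0 0 0 0 0 -1")

```text
time: 14.55
eef_pos: [0.4851, -0.2035, 0.2409]
tcp_rot: [0.984, 0.177, 0.001, 0.0]
contact_force: [0.0, 0.3, -7.5]
opening: 0.346
```

jog_arm(targets="0 0 -1 0 0 0 -1; 0 0 0 0 0 0 -1; 0 0 0 0 0 0 -1")

```text
time: 14.8
eef_pos: [0.4854, -0.2037, 0.2408]
tcp_rot: [0.984, 0.177, 0.002, 0.001]
contact_force: [-0.1, -0.7, -7.0]
opening: 0.346
```

jog_arm(targets="0 0 -2 0 0 0 -1; 0 0 -1 0 0 0 -1; 0 0 0 0 0 0 -1")

```text
time: 15.05
eef_pos: [0.4859, -0.2037, 0.2407]
tcp_rot: [0.984, 0.177, 0.003, 0.001]
contact_force: [-0.0, 0.7, -7.1]
opening: 0.341
```

jog_arm(targets="-1 0 -3 0 0.3 0 -1; 0 0 -2 0 0 0 -1")

```text
time: 15.22
eef_pos: [0.4865, -0.2039, 0.2406]
tcp_rot: [0.984, 0.177, 0.002, 0.002]
contact_force: [-3.2, 3.1, 3.4]
opening: 0.343
```

```bash
python3 -c "
from h import *
go(f(-.068,0,.241),-69.8)
S=read_camera('side');P=read_camera('top');cv2.imwrite('pics/c13.png',np.hstack([cv2.resize(S['pixels'][180:310,330:480],None,fx=4,fy=4,interpolation=2)]))
"
```

```text
t 15.2167 pos [ 0.4865 -0.2039  0.2406] shift mm [-2.1  1.4  0.4] yaw_y -69.66 z [ 0.0051 -0.0022 -1.    ] stand [-0.0665 -0.002   0.2406] q [-0.59 -0.05  1.93  0.    1.26  0.63] F [-3.17  3.13  3.42] op 0.3427198373102375
turn deg [ 0.13  0.29 -0.14]
```

View pics/c13.png

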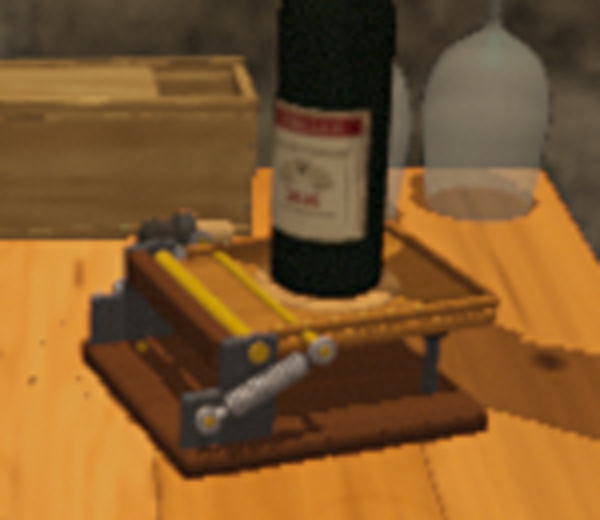

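Bottle base rests on the cork spot (crop base (327,285), spot around it) and the weight has gone off the wrist. Releasing.

jog_arm(targets="0 0 0 0 0 0 -1; 0 0 0 0 0 0 -0.25; 0 0 0 0 0 0 -0.2; 0 0 0 0 0 0 -0.1; 0 0 0 0 0 0 0.2; 0 0 0 0 0 0 0.6; 0 0 0 0 0 0 1; 0 0 0 0 0 0 1; 0 0 0 0 0 0 1")

```text
time: 16.07
eef_pos: [0.489, -0.2068, 0.2421]
tcp_rot: [0.984, 0.177, 0.006, 0.007]
contact_force: [0.1, 0.0, 0.3]
opening: 0.996
```

```bash
python3 -c "
from h import *
go(f(-.068,0,.241),-69.8)
S=read_camera('side');P=read_camera('top');cv2.imwrite('pics/c14.png',np.hstack([cv2.resize(S['pixels'][100:310,320:500],None,fx=2,fy=2),cv2.resize(P['pixels'][230:440,300:480],None,fx=2,fy=2)]))
"
```

```text
t 16.0667 pos [ 0.489  -0.2068  0.2421] shift mm [-4.5  4.2 -1.1] yaw_y -69.66 z [ 0.0138 -0.0112 -0.9998] stand [-0.0652 -0.0055  0.2421] q [-0.59 -0.05  1.93 -0.    1.25  0.63] F [0.13 0.04 0.25] op 0.9964850396971984
turn deg [ 0.64  0.79 -0.14]
```

View pics/c14.png

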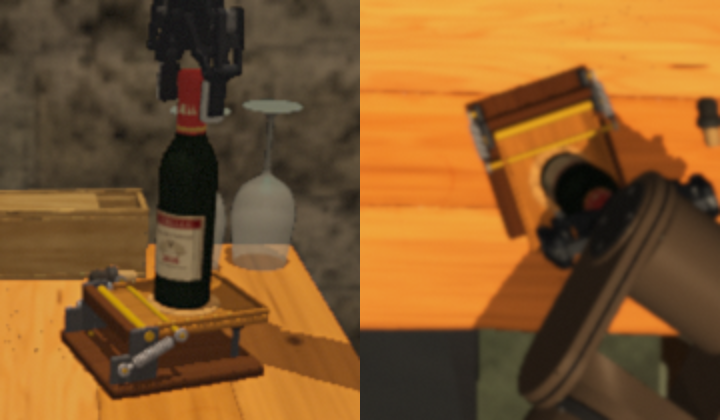

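Fingers are open and the bottle stands upright on the spot (base at crop (184,300)). Withdrawing straight up, then away.

jog_arm(targets="-2 2 3 0.6 0.7 0 1; 0 0 10 0 0 0 1; 0 0 15 0 0 0 1; 0 0 20 0 0 0 1; 0 0 25 0 0 0 1; 0 0 30 0 0 0 1; 0 0 30 0 0 0 1; 0 0 20 0 0 0 1; 0 0 0 0 0 0 1")

```text
time: 16.92
eef_pos: [0.4841, -0.2026, 0.4052]
tcp_rot: [0.984, 0.177, -0.001, -0.002]
contact_force: [0.6, -0.4, 1.4]
opening: 1.004
```

jog_arm(targets="0 20 10 0 0 0 1; 0 30 5 0 0 0 1; 0 30 5 0 0 0 1; 0 30 5 0 0 0 1; 0 30 5 0 0 0 1; 0 30 0 0 0 0 1; 0 30 0 0 0 0 1; 0 20 0 0 0 0 1; 0 10 0 0 0 0 1; 0 0 0 0 0 0 1")

```text
time: 17.75
eef_pos: [0.4805, 0.0365, 0.4339]
tcp_rot: [0.985, 0.174, -0.002, -0.002]
contact_force: [0.1, -0.3, 0.5]
opening: 1.004
```

```bash
python3 -c "
from h import *
go(f(-.068,0,.241),-69.8)
S=read_camera('side');P=read_camera('top');cv2.imwrite('pics/side9.png',S['pixels']);cv2.imwrite('pics/top9.png',P['pixels'])
for t in('votive','jigger_cup','card','matches'):
  for n,q in(('side',S),('top',P)):print(t,n,[(np.round(a['uv'],1).tolist(),round(a['p'],2)) for a in mark_of(t,q)[:2]])
b=f(-.068,0,0);print([proj(q,[b[0],b[1],z]).round(1).tolist() for q in(S,P) for z in(.06,.295)])
"
```

```text
t 17.75 pos [0.4805 0.0365 0.4339] shift mm [   4.  -239.1 -192.9] yaw_y -69.9 z [-0.0051  0.0036 -1.    ] stand [0.0107 0.2258 0.4339] q [-0.14 -0.23  1.74  0.    1.63  1.08] F [ 0.14 -0.3   0.47] op 1.0041199192717964
turn deg [-0.21 -0.29  0.1 ]
votive side [([259.5, 334.9], 0.77)]
votive top [([301.6, 191.0], 0.83)]
jigger_cup side [([231.7, 420.1], 0.66)]
jigger_cup top [([209.2, 187.7], 0.59)]
card side [([249.2, 301.5], 0.68)]
card top [([353.4, 180.0], 0.65), ([399.3, 318.3], 0.3)]
matches side [([272.2, 272.0], 0.62)]
matches top [([411.0, 194.1], 0.65)]
[[411.8, 250.2], [418.2, 135.0], [401.2, 319.1], [426.0, 338.3]]
```

View pics/side9.png

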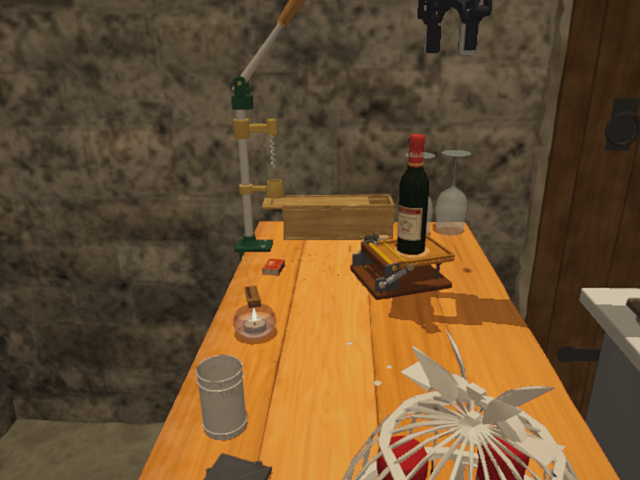

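View pics/top9.png

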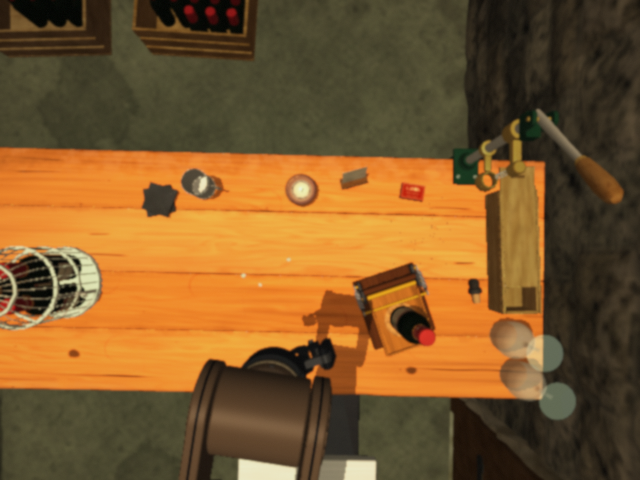

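The bottle stands upright on the open tray. In the side view its cap is at (416,137) and its base at (411,250); in the top view its cap is at (427,338). All of these are within 2 px of the prediction. The bystanders haven't moved and the arm is clear. Handing in.

```bash
python3 -c "
from h import *
print(sign_off())"
```

```text
the job is handed in; nothing more can be done
None
```

The tray is open and the half bottle stands upright in the middle of it, released. I handed the job in after about 18 s on the robot's clock.

- **Tray:** I pushed its rear face forward with closed fingers. It snapped over and rests level; the side view confirmed this.
- **Bottle:** I gripped the neck, carried the bottle over and lowered it in small steps until the weight came off the wrist. I then opened the fingers and withdrew straight up before moving away.
- **Last checks:** The bottle's cap and base were within about 2 px (roughly 4 mm) of where a bottle centred on the tray should appear, in both views. The other things on the bar looked unmoved: the network marks shifted by 3 px at most, which is their noise. The jigger cup had no side-view mark at the start, so I could compare it only from above.
- **Disagreement:** During the last 1–2 mm of lowering, several small downward steps barely moved the arm and the wrist still read about the bottle's full weight. The unloading then appeared all at once. Forces were only a few newtons by then, and the bottle stayed upright on release.

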